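# Measure the lash of a shaft coupling and record it on the dial

## Robot

A 7-joint arm with a two-finger parallel gripper is mounted at the origin on the work surface. World frame = base frame: x ahead of the robot, y to its left, z up, the work surface at z = 0. Lengths are in m, angles in rad, forces in N, time in s.
With the tool pointing down it reaches from about 0.425 to 1.025 m from the base axis. Payload 9.4 kg.
Tool frame: the origin (TCP) lies midway between the tips of the shut fingers; the grasp point (between the pads) lies 19 mm behind it; x points along the fingers, y is the direction in which the jaws open and shut, and the axes are right-handed (so a half turn about x gives the same grasp; the last joint's range is limited). The gripper opens to 85 mm and grips with 20 to 120 N. Pads are 22 mm wide; open, the fingers measure 114 mm over their backs; the gripper's body (76 mm by 85 mm) begins 54 mm behind the grasp point. The pads swing forward as they close: fully open they stand 13 mm farther back than shut.
Start: joints at [1.065, 0.599, -0.003, 1.599, 0.002, 0.943, -0.08], TCP at [0.301, -0.659, 0.231] pointing down, gripper open.
Joint ranges: [-2.57, 2.57], [-0.35, 1.97], [-1.29, 1.29], [0.11, 2.56], [-1.05, 4.19], [0.11, 1.86], [-2.63, 2.63]. Speed limits (rad/s): [2.22, 2.22, 3.01, 3.01, 3.14, 3.14, 3.14].

## Interface

Orientations are given as a unit quaternion [x, y, z, w].
In Python, from bench import ctrl gives the robot as it stands.
- The arm moves only by the tool move_arm, never from a script. Its argument "plan" is a list of rows, each an object with "dp": the shift along the tool's x, y, z in cm, a list of three; "rot": the turn, a rotation vector about the tool's x, y, z in rad, a list of three; "claw": the finger opening in cm, from 0 to 8.54. A call has 1 to 20 rows; each row is the pose to reach, as a shift and turn from the pose commanded when the call began, along the tool's axes at that moment; what a row does not reach only later rows make up. A row lasts 1/10 s, in which the tool goes at most 50 mm and 8.59 degrees, less where a joint would pass 70% of its speed; a pose out of reach is approached as far as the arm can. A call with a gripper value outside its range is refused whole. The fingers move at their own pace and stop on an object; the grip force is fixed at half the most. Time passes only in rows, so rows that repeat a pose let the fingers close. It gives the time, the measured TCP pose, the force and the opening at its end, in the units of the state.
- ctrl.read_state(): the state, without advancing time (a new reading comes with each control period).
- ctrl.capture(name): name is "scene" or "top" or "wrist"; returns (picture, depth): 384x512x3 uint8, blue, green, red; 384x512 float32, m along the optical axis (not along the pixel's ray), 0 where there is no reading.
- ctrl.get_calibration(name): a dict with "mtx" (3x3 intrinsics, pixels), "position" and "rotation" of the camera in the world; the wrist camera has in their place "T_tool_cam" (4x4, takes a point from camera to tool coordinates, whose origin is the TCP and whose axes are the tool frame's). Camera axes: x right, y up, looking along -z (the intrinsics and any distortion apply to the point x, -y, -z); pixel columns grow to the right and rows downward; lengths in m; the calibration is good to about 2 mm. The wrist camera is an equidistant fisheye: a pixel r from the principal point sees the ray r / f radians off the axis. A picture is of the moment at which its call begins: read the wrist's pose just before it. get_calibration takes no time and is no camera call.
- ctrl.close_job(): hands the job in, once; it reports no verdict.
The state is a dict: "time": time; "q": joint angles; "qvel": joint speeds; "joint_torque": joint torques, N m; "tool_pos": TCP position; "ee_rot": TCP orientation; "ft_force": force on the tool from outside, world axes, zero at the start; "ft_torque": the same for the moment, N m; "finger_gap": finger opening in m.
Only numpy, scipy, OpenCV 4.12 (cv2) and the standard library are available. Lean on these libraries where they do the work, as an engineer would, in place of code of your own. Each camera call takes 0.05 s, during which the arm holds its last target.

## Task

Check how much free play the shaft coupling on the grey stand has: swing its torque arm anticlockwise (seen from above) until it clearly resists, then clockwise until it clearly resists, never pushing the post of the arm harder than 15 N. Then turn the pointer of the white dial so that it reads the angle of free swing you found between the two points where the resistance begins, to within about 3 degrees, and let go; leave the loose fittings and the bin on the bench where they are.

Things in the scene. Friction and masses are not known exactly. Their poses are not given: they have to be found in the camera images.
- stand: Fixed grey base plate 160 x 160 x 12 mm with an upright steel coupling, 100 mm across. Origin on its vertical axis at bench height, z up. Lower half fixed; upper half turns with the arm, which points within 0.7 rad of this body's +x. Enclosed, unseen and not in the state: the arm's inner_claw (40 mm from the axis) swings between the springy claw_acw and claw_cw that end the play.
- coupling_axis (a point): Point on the coupling's vertical axis, 98 mm above the bench. In the free play the arm turns with a light steady drag, about 0.7 N at the post. At each end a springy resistance begins: about 2.7 N more at the post per mm of post travel (33 N m per rad). Press some 3 to 5 N into it for a moment so that it is truly felt; released, it springs back.
- torque_arm: Upper coupling half with dark steel bar 22 mm wide, its top 106 mm above the bench, reaching out along this body's +x to an upright round aluminium post, 110 mm from the axis. Origin on the coupling axis at bench height; turns about the vertical only. It starts within the free play, which is 16 to 46 degrees in all, different each time.
- torque_post (a point): Point on the axis of the arm's post, 140 mm above the bench, at grip height. The post is 16 mm in diameter and reaches from 106 to 161 mm above the bench.
- dial: Fixed white plate 195 x 160 x 20 mm, from 35 mm behind to 160 mm ahead (+x) of the pointer's pivot. Origin on the pivot axis at bench height, z up. Dark ticks every 5 degrees about the pivot, longer every 10. The zero tick, 30 degrees clockwise of this body's +x, is the longest and widest; readings grow anticlockwise to 60 degrees at the last tick.
- dial_pivot (a point): Point on the vertical pivot axis of the pointer, 35 mm above the bench.
- dial_zero (a point): Point on the dial's top face in the direction of the zero tick, 100 mm from the pivot.
- pointer (a joint): Angle of the dial's pointer in rad: 0 at the zero tick, growing anticlockwise, stops at -0.05 and 1.12. It starts near the 60 degree end and stays where it is left; about 1.2 N at its post moves it. A flat aluminium bar, top 34 mm above the bench, with an upright round post.
- pointer_post (a point): Point on the axis of the pointer's round aluminium post, 65 mm above the bench; the post is 16 mm in diameter, reaches from 34 to 84 mm above the bench and stands 100 mm from the pivot.
- union: Bystander: loose steel union fitting standing on end, 32 mm across, 42 mm tall. Origin at the centre of its underside.
- cap_nut: Bystander: loose brass cap nut, 36 mm across, 28 mm tall. Origin at the centre of its underside.
- parts_bin: Bystander: cardboard parts bin, 120 x 90 x 80 mm. Origin at the centre of its underside.

How it is judged:
By the outcome, as a careful person would: the job done as asked, in the order asked, and still so for the second after the job is handed in, with the robot touching nothing.
It also fails if it takes over 64 s, if anything falls off the work surface, if the arm or the gripper's body presses on something with over 40 N, if the wrist force passes 120 N, or if a joint passes its speed limit or range.

## Working session

There is one attempt and no reset: what is moved stays moved. The work goes in short steps, Python scripts to look and compute and a tool call to move; the robot and the scene stay as the last step left them, time stands still between calls to the robot, and variables do not carry over. Pictures are saved under pics/ and viewed, and the job is handed in when it is done.

Besides the shell and the picture viewer there is one more tool, called after "Emit:" as a command line: name --argument value ..., lists and objects as JSON in quotes. move_arm: Moves the arm, as the interface text tells. Its arguments: {"type":"object","properties":{"plan":{"type":"array"}},"required":["plan"]}

```bash
mkdir -p pics; ls; python3 - <<'E'
from bench import ctrl
import cv2,numpy as np
s=ctrl.read_state();print(s)
for n in ["scene","top"]:
    p,d=ctrl.capture(n);cv2.imwrite(f"pics/{n}0.png",p);np.save(f"pics/{n}0.npy",d);print(n,ctrl.get_calibration(n))
print(ctrl.get_calibration("wrist"))
E
```

```text
pics
{'time': 0.0, 'q': array([ 1.06530062,  0.60014316, -0.00257534,  1.60010132,  0.00180177,
        0.94286704, -0.0797929 ]), 'qvel': array([ 0.00295153, -0.00066534,  0.00102197, -0.00017626, -0.0015174 ,
        0.00101681,  0.00212257]), 'joint_torque': array([-1.22199330e-03, -7.76465964e+01,  1.56440321e+00, -2.58012789e+01,
        1.23114188e-02,  9.07885667e-03,  2.25569443e-05]), 'tool_pos': array([ 0.30125641, -0.65895555,  0.23041364]), 'ee_rot': array([-0.69075396, -0.15098846,  0.69106633, -0.14996259]), 'ft_force': array([ 0.48890571,  0.48859556, -0.00819571]), 'ft_torque': array([-0.00811707, -0.00763779,  0.00480838]), 'finger_gap': 0.08541083526674383}
scene {'mtx': array([[387.4746624 ,   0.        , 249.32896383],
       [  0.        , 387.4746624 , 190.09746137],
       [  0.        ,   0.        ,   1.        ]]), 'position': array([ 1.31679511, -0.21522194,  0.57618025]), 'rotation': array([0.38434396, 0.28976076, 0.51576252, 0.70873651])}
top {'mtx': array([[483.79042794,   0.        , 258.80158068],
       [  0.        , 483.79042794, 195.30585755],
       [  0.        ,   0.        ,   1.        ]]), 'position': array([ 0.47543183, -0.00988128,  1.00257961]), 'rotation': array([-0.05554333,  0.03933244,  0.71264294, -0.69821769])}
{'mtx': array([[297.31863964,   0.        , 245.8911424 ],
       [  0.        , 297.31863964, 192.12722848],
       [  0.        ,   0.        ,   1.        ]]), 'T_tool_cam': array([[ 1.08256339e-03,  2.60925969e-01, -9.65358206e-01,
        -1.42943888e-01],
       [ 9.99999361e-01,  3.11872228e-05,  1.12983994e-03,
         5.77805224e-04],
       [ 3.24911422e-04, -9.65358813e-01, -2.60925768e-01,
        -6.66114283e-02],
       [ 0.00000000e+00,  0.00000000e+00,  0.00000000e+00,
         1.00000000e+00]])}
```

View pics/scene0.png

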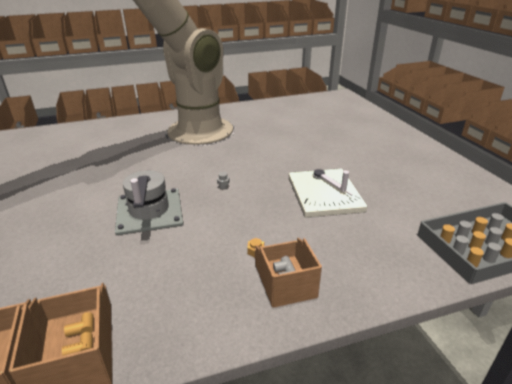

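View pics/top0.png

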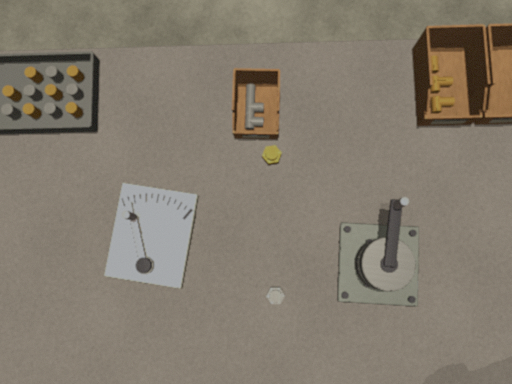

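```bash
cat > h.py <<'E'
import numpy as np,cv2
from scipy.spatial.transform import Rotation as R
from bench import ctrl
def cam(n):
    c=ctrl.get_calibration(n);return c['mtx'],np.array(c['position']),R.from_quat(c['rotation']).as_matrix()
def pts(n,d):
    K,p,M=cam(n);v,u=np.mgrid[:d.shape[0],:d.shape[1]]
    X=np.stack([(u-K[0,2])/K[0,0]*d,-(v-K[1,2])/K[1,1]*d,-d],-1)
    return X@M.T+p
def ray(n,u,v):
    K,p,M=cam(n);return p,M@np.array([(u-K[0,2])/K[0,0],-(v-K[1,2])/K[1,1],-1])
def onz(n,u,v,z):
    p,r=ray(n,u,v);return p+r*(z-p[2])/r[2]
def proj(n,X):
    K,p,M=cam(n);c=(np.asarray(X)-p)@M
    return np.array([K[0,0]*c[0]/-c[2]+K[0,2],K[1,1]*c[1]/c[2]+K[1,2]]) if 0 else np.array([K[0,2]+K[0,0]*c[0]/-c[2],K[1,2]-K[1,1]*c[1]/-c[2]])
E
python3 - <<'E'
from h import *
for n in ["top","scene"]:
    p=cv2.imread(f"pics/{n}0.png");d=np.load(f"pics/{n}0.npy");X=pts(n,d)
    z=X[...,2]; print(n,"bench z",np.median(z[(d>0)&(abs(z)<.05)]))
    if n=="top":
        b=z[330:345,100:200];print(b.mean(),b.std())
        for nm,(u0,u1,v0,v1) in dict(hub=(350,420,235,300),post=(395,415,190,210),ppost=(120,145,205,225),piv=(135,155,255,275)).items():
            zz=z[v0:v1,u0:u1];print(nm,np.round(np.percentile(zz,[1,10,50,90,99]),3))
    cv2.imwrite(f"pics/{n}a.png",cv2.resize(p[170:320,330:440] if n=="top" else p[160:250,90:210],None,fx=5,fy=5,interpolation=cv2.INTER_CUBIC))
    cv2.imwrite(f"pics/{n}b.png",cv2.resize(p[175:295,95:205] if n=="top" else p[155:225,280:375],None,fx=5 if n=="top" else 7,fy=5 if n=="top" else 7,interpolation=cv2.INTER_CUBIC))
s=ctrl.read_state();print(R.from_quat(s['ee_rot']).as_matrix().round(3))
E
```

```text
top bench z 3.9126478750706184e-05
0.0031200957056259806 0.0578282913494758
hub [-0.001  0.01   0.093  0.101  0.108]
post [-0.004 -0.002  0.001  0.16   0.163]
ppost [0.016 0.018 0.021 0.081 0.085]
piv [0.016 0.019 0.033 0.037 0.039]
scene bench z -0.0005374744622189676
[[-0.001  0.416 -0.909]
 [ 0.001 -0.909 -0.416]
 [-1.    -0.001  0.   ]]
```

View pics/topa.png

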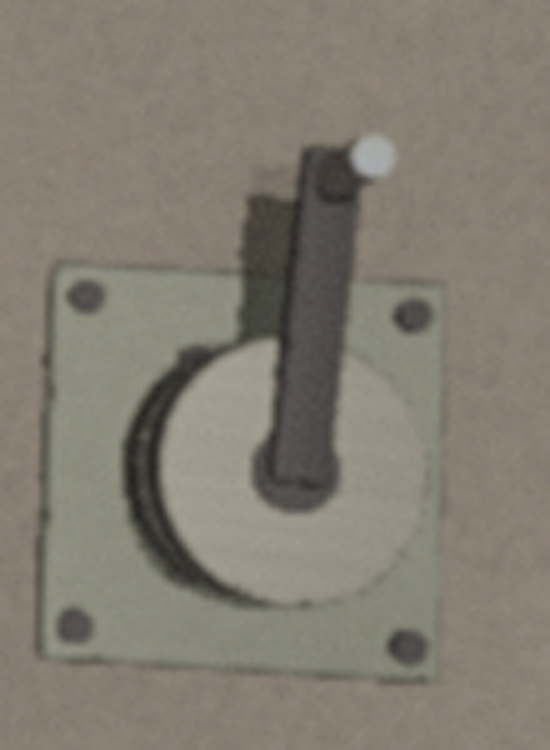

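View pics/topb.png

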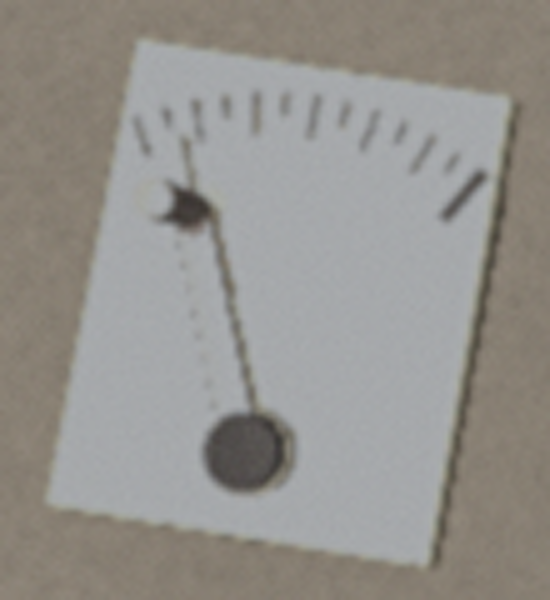

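View pics/scenea.png

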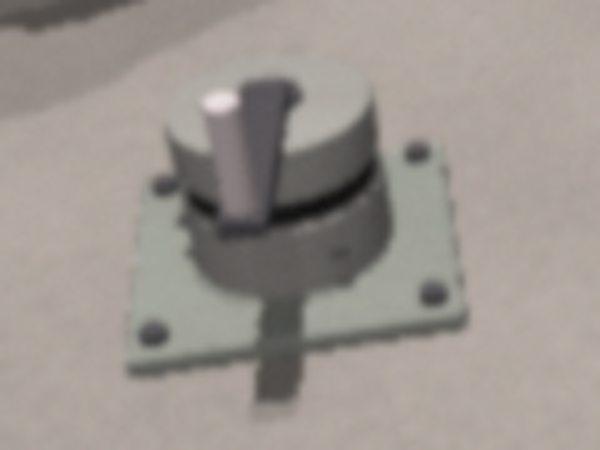

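View pics/sceneb.png

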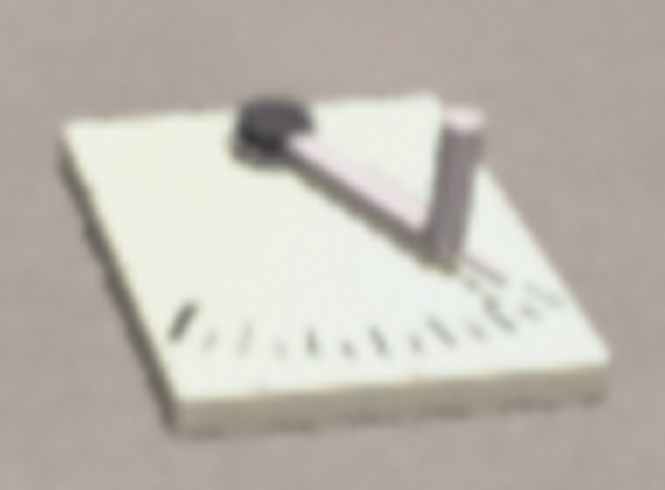

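```bash
python3 - <<'E'
from h import *
def c(crop,f,u,v): return crop[0]+ (u+.5)/f-.5, crop[1]+(v+.5)/f-.5
T=lambda u,v:c((330,170),5,u,v); S=lambda u,v:c((90,160),5,u,v)
TB=lambda u,v:c((95,175),5,u,v); SB=lambda u,v:c((280,155),7,u,v)
r4=lambda x:np.round(x,4)
print("post top: top",r4(onz("top",*T(373,156),.161)),"scene",r4(onz("scene",*S(221,102),.161)))
b=[onz("top",*T(*q),.016) for q in [(86,296),(412,315),(407,647),(75,625)]];print("bolts top",r4(np.mean(b,0)),[r4(np.linalg.norm(b[i]-b[i-1])) for i in range(4)])
q=(b[0]+b[1]-b[2]-b[3]);print("stand yaw",np.degrees(np.arctan2(q[1],q[0])))
b=[onz("scene",*S(*q),.016) for q in [(165,185),(417,153),(433,292),(152,333)]];print("bolts scene",r4(np.mean(b,0)),[r4(np.linalg.norm(b[i]-b[i-1])) for i in range(4)])
print("boss top",r4(onz("top",*T(295,470),.100)))
p=cv2.imread("pics/top0.png");d=np.load("pics/top0.npy");X=pts("top",d)
m=(X[...,2]>.08)&(X[...,2]<.102)
m[:, :340]=0;m[:235]=0;m[305:]=0;m[:,430:]=0
m=cv2.morphologyEx(m.astype(np.uint8),cv2.MORPH_CLOSE,np.ones((9,9)))
cs,_=cv2.findContours(m,0,1);k=max(cs,key=cv2.contourArea);(u,v),rr=cv2.minEnclosingCircle(k);e=cv2.fitEllipse(k)
print("disk",u,v,rr,e,r4(onz("top",*e[0],.096)), "medz",np.median(X[...,2][240:295,365:380]))
print("ppost top",r4(onz("top",*TB(152,197),.084)),"scene",r4(onz("scene",*SB(463,119),.084)))
print("pivot top",r4(onz("top",*TB(243,452),.037)),"scene",r4(onz("scene",*SB(272,125),.037)))
Z0=[onz("top",*TB(*q),.02) for q in [(484,174),(446,219)]];print("zero tick",r4(Z0))
co=[onz("top",*TB(*q),.02) for q in [(140,42),(513,98),(434,565),(48,505)]];print("corners",r4(co))
co2=[onz("scene",*SB(*q),.02) for q in [(607,362),(176,402),(66,126),(437,97)]];print("corners sc",r4(co2))
for cc in (co,co2):
    x=(cc[0]+cc[1]-cc[2]-cc[3]);x/=np.linalg.norm(x);print("dial yaw",np.degrees(np.arctan2(x[1],x[0])),"sizes",[r4(np.linalg.norm(cc[i]-cc[i-1])) for i in range(4)],"pivot est",r4(np.mean(cc,0)-x*.0625))
E
```

```text
post top: top [ 0.5741 -0.2445  0.161 ] scene [ 0.5766 -0.2429  0.161 ]
bolts top [ 0.4656 -0.2263  0.016 ] [np.float64(0.1314), np.float64(0.1313), np.float64(0.1319), np.float64(0.1314)]
stand yaw -4.355359608870125
bolts scene [ 0.4676 -0.2254  0.016 ] [np.float64(0.1312), np.float64(0.132), np.float64(0.1298), np.float64(0.132)]
boss top [ 0.4658 -0.2262  0.1   ]
disk 387.8558654785156 263.2046203613281 28.26572608947754 ((387.2295837402344, 264.0305480957031), (52.804473876953125, 55.15394973754883), 124.16461181640625) [ 0.465  -0.2246  0.096 ] medz 0.09496699850756984
ppost top [0.5692 0.2676 0.084 ] scene [0.5716 0.2687 0.084 ]
pivot top [0.4714 0.2435 0.037 ] scene [0.4802 0.2412 0.037 ]
zero tick [[0.5823 0.1501 0.02  ]
 [0.5642 0.1657 0.02  ]]
corners [[0.6404 0.2931 0.02  ]
 [0.6135 0.1381 0.02  ]
 [0.425  0.1703 0.02  ]
 [0.4516 0.3269 0.02  ]]
corners sc [[0.6456 0.2931 0.02  ]
 [0.6191 0.1381 0.02  ]
 [0.4274 0.1757 0.02  ]
 [0.4548 0.3306 0.02  ]]
dial yaw -9.918164096582665 sizes [np.float64(0.1917), np.float64(0.1573), np.float64(0.1912), np.float64(0.1589)] pivot est [0.4711 0.2429 0.02  ]
dial yaw -11.105949918278878 sizes [np.float64(0.1944), np.float64(0.1572), np.float64(0.1954), np.float64(0.1573)] pivot est [0.4754 0.2464 0.02  ]
```

Emit:
move_arm --plan '[{"dp": [0,-26.3,-42.2],"rot": [0.59,0,0],"claw": 4},{"dp": [0,-26.3,-42.2],"rot": [0.59,0,0],"claw": 4},{"dp": [0,-26.3,-42.2],"rot": [0.59,0,0],"claw": 4},{"dp": [0,-26.3,-42.2],"rot": [0.59,0,0],"claw": 4},{"dp": [0,-26.3,-42.2],"rot": [0.59,0,0],"claw": 4},{"dp": [0,-26.3,-42.2],"rot": [0.59,0,0],"claw": 4},{"dp": [0,-26.3,-42.2],"rot": [0.59,0,0],"claw": 4},{"dp": [0,-26.3,-42.2],"rot": [0.59,0,0],"claw": 4},{"dp": [0,-26.3,-42.2],"rot": [0.59,0,0],"claw": 4},{"dp": [0,-26.3,-42.2],"rot": [0.59,0,0],"claw": 4},{"dp": [0,-26.3,-42.2],"rot": [0.59,0,0],"claw": 4},{"dp": [0,-26.3,-42.2],"rot": [0.59,0,0],"claw": 4},{"dp": [0,-26.3,-42.2],"rot": [0.59,0,0],"claw": 4},{"dp": [0,-26.3,-42.2],"rot": [0.59,0,0],"claw": 4}]'

```text
time: 1.5
tool_pos: [0.5749, -0.2463, 0.2312]
ee_rot: [-0.705, 0.058, 0.705, 0.058]
ft_force: [0.1, -0.4, -0.0]
finger_gap: 0.0397
```

```bash
cat >> h.py <<'E'
def state():
    s=ctrl.read_state();M=R.from_quat(s['ee_rot']).as_matrix();return s,M
def wristpose():
    s,M=state();c=ctrl.get_calibration("wrist");T=np.eye(4);T[:3,:3]=M;T[:3,3]=s['tool_pos'];return T@c['T_tool_cam'],c['mtx']
def wproj(T,K,X):
    c=T[:3,:3].T@(np.asarray(X)-T[:3,3]);a=np.array([c[0],-c[1]]);rho=np.hypot(*a);th=np.arctan2(rho,-c[2]);return K[:2,2]+K[0,0]*th*a/rho
def wonz(T,K,u,v,z):
    a=(np.array([u,v])-K[:2,2])/K[0,0];th=np.hypot(*a);e=a/th;r=T[:3,:3]@np.array([e[0]*np.sin(th),-e[1]*np.sin(th),-np.cos(th)])
    return T[:3,3]+r*(z-T[2,3])/r[2]
def yaw(M): return np.degrees(np.arctan2(M[1,1],M[0,1]))
E
python3 - <<'E'
from h import *
s,M=state();T,K=wristpose();p,d=ctrl.capture("wrist");np.save("pics/w1T.npy",T)
cv2.imwrite("pics/w1.png",p);print(s['tool_pos'],yaw(M),s['q'].round(2),s['ft_force'])
print(wproj(T,K,[.5755,-.2437,.161]),wproj(T,K,[.4665,-.226,.098]))
E
```

```text
[ 0.57489962 -0.24632354  0.23124044] -99.37519247074026 [ 0.21  0.48  0.15  1.84 -0.09  0.82 -1.33] [ 0.13340351 -0.44100335 -0.04639571]
[242.36684248 203.52325887] [243.81952491 282.88082743]
```

View pics/w1.png

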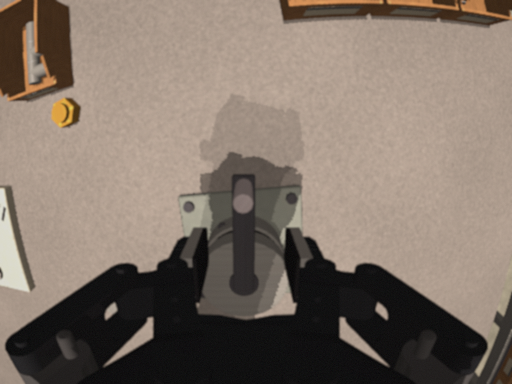

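Emit:
move_arm --plan '[{"dp": [4,-0.2,-0.1],"rot": [0,0,0],"claw": 4},{"dp": [7.5,-0.2,-0.1],"rot": [0,0,0],"claw": 4},{"dp": [9.5,-0.2,-0.1],"rot": [0,0,0],"claw": 4},{"dp": [10.9,-0.2,-0.1],"rot": [0,0,0],"claw": 4},{"dp": [10.9,-0.2,-0.1],"rot": [0,0,0],"claw": 3},{"dp": [10.9,-0.2,-0.1],"rot": [0,0,0],"claw": 2.2},{"dp": [10.9,-0.2,-0.1],"rot": [0,0,0],"claw": 2.2},{"dp": [10.9,-0.2,-0.1],"rot": [0,0,0],"claw": 2.2}]'

```text
time: 2.35
tool_pos: [0.5778, -0.2432, 0.1235]
ee_rot: [0.705, -0.057, -0.704, -0.057]
ft_force: [-0.5, 0.4, -0.1]
finger_gap: 0.0217
```

```bash
python3 - <<'E'
from h import *
s,M=state();T,K=wristpose();p,d=ctrl.capture("wrist")
cv2.imwrite("pics/w2.png",p);print(s['tool_pos'],yaw(M),s['finger_gap'],s['ft_force'],s['time'])
E
```

```text
[ 0.57775952 -0.24319662  0.12349734] -99.23944806004641 0.021716349676811575 [-0.51180998  0.41781969 -0.11171739] 2.35
```

View pics/w2.png

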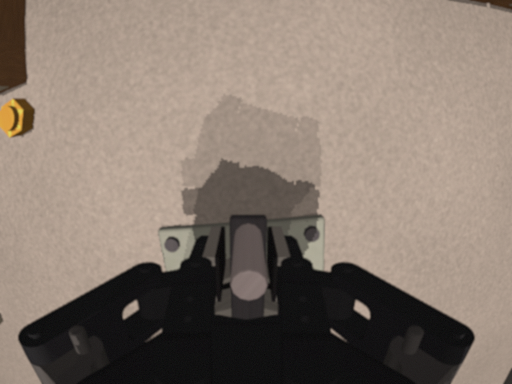

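Emit:
move_arm --plan '[{"dp": [0,-0.2,0],"rot": [-0.018,0,0],"claw": 2.2},{"dp": [0,-0.39,0.01],"rot": [-0.035,0,0],"claw": 2.2},{"dp": [0,-0.58,0.02],"rot": [-0.052,0,0],"claw": 2.2},{"dp": [0,-0.58,0.02],"rot": [-0.052,0,0],"claw": 2.2}]'

```text
time: 2.8
tool_pos: [0.578, -0.2367, 0.1223]
ee_rot: [0.706, -0.038, -0.706, -0.038]
ft_force: [-0.2, -0.1, -0.2]
finger_gap: 0.0221
```

Emit:
move_arm --plan '[{"dp": [0,-0.2,0],"rot": [-0.018,0,0],"claw": 2.2},{"dp": [0,-0.39,0.01],"rot": [-0.035,0,0],"claw": 2.2},{"dp": [0,-0.39,0.01],"rot": [-0.035,0,0],"claw": 2.2}]'

```text
time: 3.1
tool_pos: [0.5782, -0.2329, 0.1222]
ee_rot: [-0.707, 0.026, 0.707, 0.026]
ft_force: [0.7, -1.0, 0.4]
finger_gap: 0.0217
```

Emit:
move_arm --plan '[{"dp": [0,-0.2,0],"rot": [-0.018,0,0],"claw": 2.2},{"dp": [0,-0.39,0.01],"rot": [-0.035,0,0],"claw": 2.2},{"dp": [0,-0.39,0.01],"rot": [-0.035,0,0],"claw": 2.2}]'

```text
time: 3.4
tool_pos: [0.5784, -0.2289, 0.1222]
ee_rot: [-0.707, 0.013, 0.707, 0.013]
ft_force: [1.4, -0.5, -0.8]
finger_gap: 0.0221
```

Emit:
move_arm --plan '[{"dp": [0,-0.2,0],"rot": [-0.018,0,0],"claw": 2.2},{"dp": [0,-0.39,0.01],"rot": [-0.035,0,0],"claw": 2.2},{"dp": [0,-0.39,0.01],"rot": [-0.035,0,0],"claw": 2.2}]'

```text
time: 3.7
tool_pos: [0.5785, -0.225, 0.1222]
ee_rot: [-0.707, 0.001, 0.707, 0.001]
ft_force: [-0.3, 0.2, -0.5]
finger_gap: 0.0222
```

Emit:
move_arm --plan '[{"dp": [0,-0.2,0],"rot": [-0.018,0,0],"claw": 2.2},{"dp": [0,-0.39,0.01],"rot": [-0.035,0,0],"claw": 2.2},{"dp": [0,-0.39,0.01],"rot": [-0.035,0,0],"claw": 2.2}]'

```text
time: 4.0
tool_pos: [0.5784, -0.2211, 0.1223]
ee_rot: [-0.707, -0.011, 0.707, -0.011]
ft_force: [-0.0, -0.2, 1.0]
finger_gap: 0.0223
```

Emit:
move_arm --plan '[{"dp": [0,-0.2,0],"rot": [-0.018,0,0],"claw": 2.2},{"dp": [0,-0.39,0.01],"rot": [-0.035,0,0],"claw": 2.2},{"dp": [0,-0.39,0.01],"rot": [-0.035,0,0],"claw": 2.2}]'

```text
time: 4.3
tool_pos: [0.5782, -0.2173, 0.1223]
ee_rot: [-0.707, -0.024, 0.707, -0.024]
ft_force: [0.0, 0.4, 0.1]
finger_gap: 0.022
```

```bash
python3 - <<'E'
from h import *
s,M=state();p,d=ctrl.capture("wrist")
cv2.imwrite("pics/w3.png",p);print(s['tool_pos'],yaw(M),s['finger_gap'],s['ft_force'],s['time'])
E
```

```text
[ 0.57819093 -0.21729281  0.12228912] -86.1593279467144 0.022031677308922266 [0.03681125 0.40310587 0.14572851] 4.3
```

View pics/w3.png

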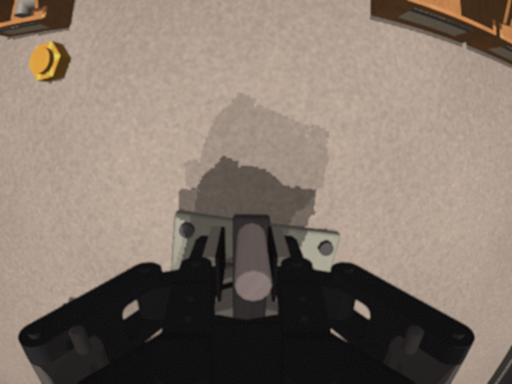

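Emit:
move_arm --plan '[{"dp": [0,-0.2,0],"rot": [-0.018,0,0],"claw": 2.2},{"dp": [0,-0.39,0.01],"rot": [-0.035,0,0],"claw": 2.2},{"dp": [0,-0.39,0.01],"rot": [-0.035,0,0],"claw": 2.2}]'

```text
time: 4.65
tool_pos: [0.5778, -0.2135, 0.1223]
ee_rot: [-0.706, -0.036, 0.706, -0.036]
ft_force: [-0.5, -0.0, 0.2]
finger_gap: 0.0221
```

Emit:
move_arm --plan '[{"dp": [0,-0.2,0],"rot": [-0.018,0,0],"claw": 2.2},{"dp": [0,-0.39,0.01],"rot": [-0.035,0,0],"claw": 2.2},{"dp": [0,-0.39,0.01],"rot": [-0.035,0,0],"claw": 2.2}]'

```text
time: 4.95
tool_pos: [0.5774, -0.211, 0.1223]
ee_rot: [0.706, 0.048, -0.705, 0.049]
ft_force: [1.7, -6.5, -1.2]
finger_gap: 0.0219
```

```bash
cat > rd.py <<'E'
from h import *
import sys
def run(n,tag):
    rows=[]
    for i in range(n):
        ctrl.capture("top" if i else "wrist"); s,M=state()
        f=s['ft_force'];y=M[:,1];z=M[:,2]
        rows.append(np.r_[s['tool_pos'],yaw(M),f@y,f@z,s['finger_gap'],s['time']])
    rows=np.array(rows);np.save(f"pics/rd_{tag}.npy",rows);print(rows.mean(0).round(4),"std",rows.std(0).round(4));print(rows[:,4].round(2))
run(int(sys.argv[1]),sys.argv[2])
E
python3 rd.py 6 a1
```

```text
[ 5.77400e-01 -2.11100e-01  1.22300e-01 -8.22225e+01  5.10410e+00
  4.41100e-01  2.19000e-02  5.12500e+00] std [0.000e+00 0.000e+00 0.000e+00 5.600e-03 5.490e-01 2.725e-01 2.000e-04
 8.540e-02]
[4.3  5.94 5.07 5.6  4.64 5.09]
```

Emit:
move_arm --plan '[{"dp": [0,0.08,0],"rot": [0.007,0,0],"claw": 2.2},{"dp": [0,0.08,0],"rot": [0.007,0,0],"claw": 2.2}]'

```text
time: 5.45
tool_pos: [0.5775, -0.2115, 0.1223]
ee_rot: [0.706, 0.045, -0.706, 0.046]
ft_force: [0.2, -4.9, -1.0]
finger_gap: 0.0221
```

```bash
python3 rd.py 6 a2
```

```text
[ 5.7750e-01 -2.1140e-01  1.2230e-01 -8.2635e+01  5.2693e+00  5.4360e-01
  2.2100e-02  5.6250e+00] std [0.000e+00 0.000e+00 0.000e+00 2.900e-03 3.524e-01 3.421e-01 2.000e-04
 8.540e-02]
[5.11 5.24 5.58 4.65 5.75 5.29]
```

Emit:
move_arm --plan '[{"dp": [0,-0.2,0],"rot": [-0.018,0,0],"claw": 2.2},{"dp": [0,-0.2,0],"rot": [-0.018,0,0],"claw": 2.2}]'

```text
time: 5.95
tool_pos: [0.5772, -0.21, 0.1223]
ee_rot: [0.705, 0.051, -0.705, 0.052]
ft_force: [1.6, -7.3, -1.9]
finger_gap: 0.0219
```

```bash
python3 rd.py 6 a3
```

```text
[ 5.77300e-01 -2.10100e-01  1.22300e-01 -8.16255e+01  7.43500e+00
  1.67700e-01  2.21000e-02  6.12500e+00] std [0.000e+00 0.000e+00 0.000e+00 2.800e-03 5.097e-01 5.443e-01 2.000e-04
 8.540e-02]
[6.99 7.24 7.84 7.07 8.39 7.1 ]
```

```bash
python3 - <<'E'
from h import *
p,d=ctrl.capture("top");cv2.imwrite("pics/top_acw.png",p)
s,M=state();print(s['tool_pos'],yaw(M),s['ft_force']@M)
E
```

```text
[ 0.57727297 -0.21012065  0.12231894] -81.62675354514867 [ 1.10816243  8.01741584 -0.16336484]
```

Emit:
move_arm --plan '[{"dp": [0,0.59,0.02],"rot": [0.052,0,0],"claw": 2.2},{"dp": [0,1.17,0.06],"rot": [0.105,0,0],"claw": 2.2},{"dp": [0,1.75,0.14],"rot": [0.157,0,0],"claw": 2.2},{"dp": [0,2.33,0.25],"rot": [0.21,0,0],"claw": 2.2},{"dp": [0,2.9,0.38],"rot": [0.262,0,0],"claw": 2.2},{"dp": [0,3.27,0.49],"rot": [0.297,0,0],"claw": 2.2},{"dp": [0,3.27,0.49],"rot": [0.297,0,0],"claw": 2.2}]'

```text
time: 7.0
tool_pos: [0.5769, -0.2424, 0.1222]
ee_rot: [-0.705, 0.054, 0.705, 0.054]
ft_force: [0.1, 1.5, -0.2]
finger_gap: 0.022
```

Emit:
move_arm --plan '[{"dp": [0,0.2,0],"rot": [0.018,0,0],"claw": 2.2},{"dp": [0,0.39,0.01],"rot": [0.035,0,0],"claw": 2.2},{"dp": [0,0.39,0.01],"rot": [0.035,0,0],"claw": 2.2}]'

```text
time: 7.3
tool_pos: [0.5763, -0.2458, 0.1222]
ee_rot: [-0.704, 0.066, 0.704, 0.066]
ft_force: [-0.6, -1.1, 0.5]
finger_gap: 0.0218
```

Emit:
move_arm --plan '[{"dp": [0,0.2,0],"rot": [0.018,0,0],"claw": 2.2},{"dp": [0,0.39,0.01],"rot": [0.035,0,0],"claw": 2.2},{"dp": [0,0.39,0.01],"rot": [0.035,0,0],"claw": 2.2}]'

```text
time: 7.6
tool_pos: [0.5756, -0.2498, 0.1223]
ee_rot: [0.703, -0.078, -0.703, -0.078]
ft_force: [0.8, 0.0, -0.5]
finger_gap: 0.0221
```

Emit:
move_arm --plan '[{"dp": [0,0.2,0],"rot": [0.018,0,0],"claw": 2.2},{"dp": [0,0.39,0.01],"rot": [0.035,0,0],"claw": 2.2},{"dp": [0,0.39,0.01],"rot": [0.035,0,0],"claw": 2.2}]'

```text
time: 7.9
tool_pos: [0.5746, -0.2537, 0.1223]
ee_rot: [0.701, -0.091, -0.701, -0.09]
ft_force: [1.1, -0.4, -0.5]
finger_gap: 0.0224
```

Emit:
move_arm --plan '[{"dp": [0,0.2,0],"rot": [0.018,0,0],"claw": 2.2},{"dp": [0,0.39,0.01],"rot": [0.035,0,0],"claw": 2.2},{"dp": [0,0.39,0.01],"rot": [0.035,0,0],"claw": 2.2}]'

```text
time: 8.2
tool_pos: [0.5735, -0.2574, 0.1223]
ee_rot: [0.7, -0.103, -0.7, -0.103]
ft_force: [-0.2, -0.2, 0.1]
finger_gap: 0.0219
```

Emit:
move_arm --plan '[{"dp": [0,0.2,0],"rot": [0.018,0,0],"claw": 2.2},{"dp": [0,0.39,0.01],"rot": [0.035,0,0],"claw": 2.2},{"dp": [0,0.39,0.01],"rot": [0.035,0,0],"claw": 2.2}]'

```text
time: 8.5
tool_pos: [0.5723, -0.2611, 0.1223]
ee_rot: [0.698, -0.115, -0.698, -0.115]
ft_force: [0.3, -0.6, -0.5]
finger_gap: 0.0218
```

Emit:
move_arm --plan '[{"dp": [0,0.2,0],"rot": [0.018,0,0],"claw": 2.2},{"dp": [0,0.39,0.01],"rot": [0.035,0,0],"claw": 2.2},{"dp": [0,0.39,0.01],"rot": [0.035,0,0],"claw": 2.2}]'

```text
time: 8.8
tool_pos: [0.5709, -0.2648, 0.1223]
ee_rot: [0.696, -0.127, -0.696, -0.127]
ft_force: [-0.3, 0.3, 0.3]
finger_gap: 0.0219
```

Emit:
move_arm --plan '[{"dp": [0,0.2,0],"rot": [0.018,0,0],"claw": 2.2},{"dp": [0,0.39,0.01],"rot": [0.035,0,0],"claw": 2.2},{"dp": [0,0.39,0.01],"rot": [0.035,0,0],"claw": 2.2}]'

```text
time: 9.1
tool_pos: [0.5694, -0.2684, 0.1223]
ee_rot: [0.693, -0.139, -0.693, -0.139]
ft_force: [-0.9, 0.4, 0.0]
finger_gap: 0.0219
```

Emit:
move_arm --plan '[{"dp": [0,0.2,0],"rot": [0.018,0,0],"claw": 2.2},{"dp": [0,0.39,0.01],"rot": [0.035,0,0],"claw": 2.2},{"dp": [0,0.39,0.01],"rot": [0.035,0,0],"claw": 2.2}]'

```text
time: 9.4
tool_pos: [0.5682, -0.2707, 0.1222]
ee_rot: [-0.691, 0.151, 0.691, 0.151]
ft_force: [1.7, 3.9, 0.6]
finger_gap: 0.0219
```

```bash
python3 rd.py 6 c1
```

```text
[ 5.683000e-01 -2.707000e-01  1.222000e-01 -1.146016e+02 -5.156400e+00
  3.646000e-01  2.190000e-02  9.575000e+00] std [0.000e+00 0.000e+00 0.000e+00 6.800e-03 7.433e-01 3.773e-01 2.000e-04
 8.540e-02]
[-5.   -5.16 -4.88 -6.49 -5.42 -3.99]
```

Emit:
move_arm --plan '[{"dp": [0,0.12,0],"rot": [0.011,0,0],"claw": 2.2},{"dp": [0,0.12,0],"rot": [0.011,0,0],"claw": 2.2}]'

```text
time: 9.9
tool_pos: [0.5679, -0.2715, 0.1222]
ee_rot: [-0.69, 0.154, 0.69, 0.155]
ft_force: [1.7, 6.0, 0.3]
finger_gap: 0.0218
```

```bash
python3 rd.py 6 c2; python3 - <<'E'
from h import *
p,d=ctrl.capture("top");cv2.imwrite("pics/top_cw.png",p)
p,d=ctrl.capture("wrist");cv2.imwrite("pics/w_cw.png",p)
E
```

```text
[ 5.679000e-01 -2.715000e-01  1.222000e-01 -1.152141e+02 -6.528800e+00
  5.529000e-01  2.200000e-02  1.007500e+01] std [0.000e+00 0.000e+00 0.000e+00 3.500e-03 3.575e-01 3.896e-01 2.000e-04
 8.540e-02]
[-7.17 -6.6  -6.73 -6.28 -6.31 -6.09]
```

View pics/w_cw.png

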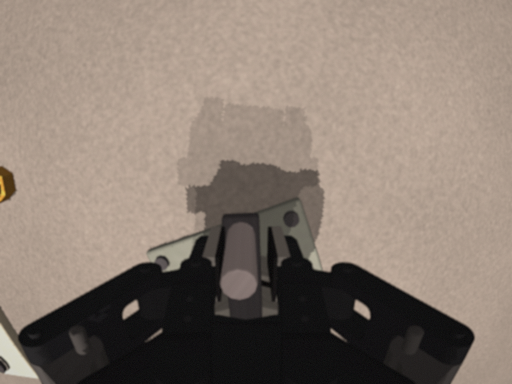

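```bash
python3 - <<'E'
from h import *
a=[cv2.resize(cv2.imread(f"pics/top_{n}.png")[170:290,340:440],None,fx=4,fy=4,interpolation=cv2.INTER_CUBIC) for n in("acw","cw")]
cv2.imwrite("pics/cmp.png",np.hstack(a))
E
```

```text
(no output)
```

View pics/cmp.png

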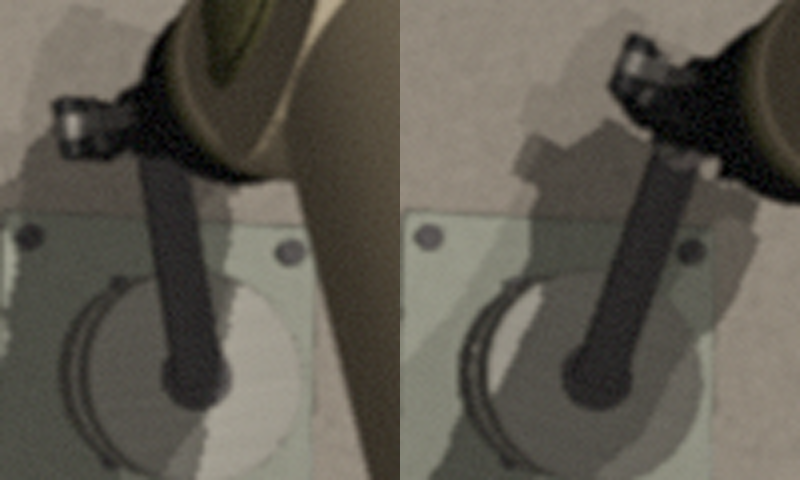

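```bash
python3 - <<'E'
from h import *
def ang(n):
    p=cv2.imread(f"pics/top_{n}.png");g=p.mean(2)
    out=[]
    for v in range(224,256):
        row=g[v,370:420] if n=="acw" else g[v,380:420]
        u0=370 if n=="acw" else 380
        # subpixel darkest band
        m=row<78
        lab=np.flatnonzero(m)
        if len(lab)==0: continue
        k=cv2.connectedComponents(m.astype(np.uint8)[None])[1][0]
        seg=max(range(1,k.max()+1),key=lambda i:(k==i).sum());ii=np.flatnonzero(k==seg)
        if 8<=len(ii)<=16: out.append((v,u0+ii.mean(),len(ii)))
    o=np.array(out)
    P=np.array([onz("top",u,v,.106) for v,u,_ in o])
    l=cv2.fitLine(P[:,:2].astype(np.float32),cv2.DIST_HUBER,0,1e-4,1e-4).ravel()
    a=np.degrees(np.arctan2(l[1],l[0]));a=(a+90)%180-90
    print(n,len(o),o[:,2],round(a,2))
    print(np.percentile(g[230:250,380:400],[5,20,50,80]))
ang("acw");ang("cw")
E
```

```text
acw 16 [15. 15. 16. 15. 15. 16. 14. 14. 15. 15. 14. 14. 14. 13. 14. 14.] 3.34
[36.33333333 39.33333333 44.33333333 93.66666667]
cw 4 [16. 16. 16. 16.] -22.49
[34.98333333 39.         69.         77.66666667]
```

```bash
python3 - <<'E'
from h import *
for thr in (50,55,60):
  for n in("acw","cw"):
    g=cv2.imread(f"pics/top_{n}.png").mean(2);out=[]
    for v in range(221,253):
        m=(g[v,370:425]<thr).astype(np.uint8)
        k=cv2.connectedComponents(m[None])[1].ravel()
        if k.max()==0: continue
        seg=max(range(1,k.max()+1),key=lambda i:(k==i).sum());ii=np.flatnonzero(k==seg)
        if 8<=len(ii)<=15: out.append((v,370+ii.mean(),len(ii)))
    o=np.array(out);P=np.array([onz("top",u,v,.106) for v,u,_ in o])
    l=cv2.fitLine(P[:,:2].astype(np.float32),cv2.DIST_HUBER,0,1e-4,1e-4).ravel()
    a=np.degrees(np.arctan2(l[1],l[0]));a=(a+90)%180-90
    print(thr,n,len(o),o[:,2].mean(),round(a,2))
E
```

```text
50 acw 32 12.0 6.14
50 cw 32 13.09375 -22.29
55 acw 32 12.625 6.57
55 cw 32 13.625 -22.31
60 acw 32 13.03125 6.79
60 cw 29 14.137931034482758 -22.88
```

Emit:
move_arm --plan '[{"dp": [0,-0.3,0],"rot": [-0.02,0,0],"claw": 2.2},{"dp": [0,-0.6,0],"rot": [-0.03,0,0],"claw": 3},{"dp": [0,-0.6,0],"rot": [-0.03,0,0],"claw": 4},{"dp": [-2,-0.6,0],"rot": [-0.03,0,0],"claw": 4},{"dp": [-6,-0.6,0],"rot": [-0.03,0,0],"claw": 4},{"dp": [-11,-0.6,0],"rot": [-0.03,0,0],"claw": 4},{"dp": [-11,-0.6,0],"rot": [-0.03,0,0],"claw": 4}]'

```text
time: 11.0
tool_pos: [0.5724, -0.2698, 0.2386]
ee_rot: [0.696, -0.146, -0.689, -0.144]
ft_force: [0.9, 0.2, -1.0]
finger_gap: 0.0401
```

```bash
python3 - <<'E'
from h import *
s,M=state();p,d=ctrl.capture("wrist");cv2.imwrite("pics/w_up.png",p)
print(s['tool_pos'],yaw(M),s['q'].round(2))
piv=np.array([.472,.243]);post=np.array([.5695,.2678])
# want tool y along cw tangent of pointer: yaw = 14-90
a=np.degrees(np.arctan2(*(post-piv)[::-1]));print("ptr ang",a)
D=np.r_[post,.18]-s['tool_pos'];print("dp",(M.T@D*100).round(2),"turn about tool x rad",-np.radians(a-90-yaw(M)))
E
```

```text
[ 0.57235914 -0.26976771  0.23859811] -113.65229038835008 [ 0.19  0.48  0.24  1.83 -0.15  0.83 -1.48]
ptr ang 14.271060921720107
dp [  5.62 -49.13  21.89] turn about tool x rad -0.6618873437512298
```

View pics/w_up.png

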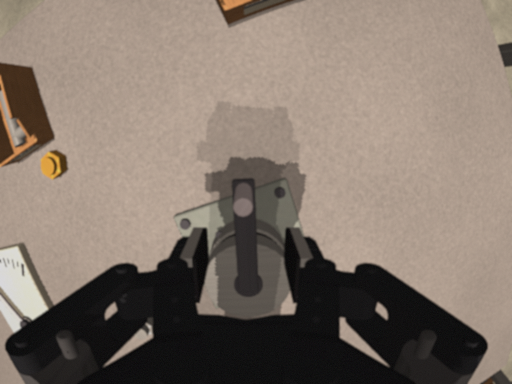

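Emit:
move_arm --plan '[{"dp": [1,-49.1,21.9],"rot": [-0.66,0,0],"claw": 4},{"dp": [1,-49.1,21.9],"rot": [-0.66,0,0],"claw": 4},{"dp": [1,-49.1,21.9],"rot": [-0.66,0,0],"claw": 4},{"dp": [1,-49.1,21.9],"rot": [-0.66,0,0],"claw": 4},{"dp": [1,-49.1,21.9],"rot": [-0.66,0,0],"claw": 4},{"dp": [1,-49.1,21.9],"rot": [-0.66,0,0],"claw": 4},{"dp": [1,-49.1,21.9],"rot": [-0.66,0,0],"claw": 4},{"dp": [1,-49.1,21.9],"rot": [-0.66,0,0],"claw": 4},{"dp": [1,-49.1,21.9],"rot": [-0.66,0,0],"claw": 4},{"dp": [1,-49.1,21.9],"rot": [-0.66,0,0],"claw": 4},{"dp": [1,-49.1,21.9],"rot": [-0.66,0,0],"claw": 4},{"dp": [1,-49.1,21.9],"rot": [-0.66,0,0],"claw": 4},{"dp": [5.5,-49.1,21.9],"rot": [-0.66,0,0],"claw": 4},{"dp": [5.5,-49.1,21.9],"rot": [-0.66,0,0],"claw": 4},{"dp": [5.5,-49.1,21.9],"rot": [-0.66,0,0],"claw": 4}]'

```text
time: 12.55
tool_pos: [0.565, 0.269, 0.1764]
ee_rot: [-0.701, -0.087, 0.703, -0.088]
ft_force: [0.4, 0.1, -0.4]
finger_gap: 0.0401
```

```bash
python3 - <<'E'
from h import *
s,M=state();T,K=wristpose();np.save("pics/w4T.npy",T);p,d=ctrl.capture("wrist");cv2.imwrite("pics/w4.png",p)
print(s['tool_pos'],yaw(M),s['q'].round(2),M.round(3))
print(wproj(T,K,[.5695,.2678,.084]),wproj(T,K,[.472,.243,.037]),wproj(T,K,[.5486,.1787,.02]))
E
```

```text
[0.56501666 0.2689502  0.17639165] -75.81292255352618 [-0.55  0.54  0.02  1.88 -0.02  0.72 -1.84] [[-0.003  0.245 -0.969]
 [-0.002 -0.969 -0.245]
 [-1.     0.001  0.003]]
[248.21760287 190.57137177] [247.81038607 268.93543721] [322.22660311 212.67298377]
```

View pics/w4.png

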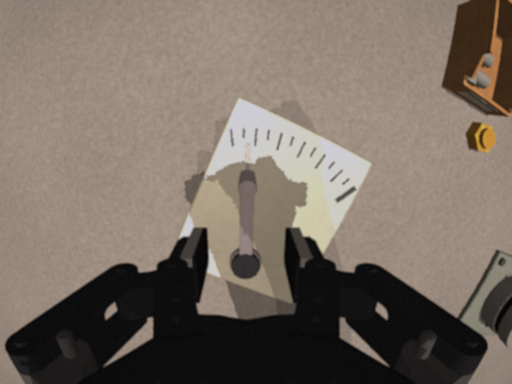

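```bash
python3 - <<'E'
from h import *
T=np.load("pics/w4T.npy");K=ctrl.get_calibration("wrist")["mtx"];p=cv2.imread("pics/w4.png")
cv2.imwrite("pics/w4z.png",cv2.resize(p[90:290,170:380],None,fx=3.5,fy=3.5,interpolation=cv2.INTER_CUBIC))
for u,v,z in [(248,183,.084),(245,263,.037),(239,99,.02),(371,165,.02),(345,195,.02)]: print(wonz(T,K,u,v,z).round(4))
E
```

```text
[0.5756 0.2695 0.084 ]
[0.4785 0.2478 0.037 ]
[0.6418 0.2951 0.02  ]
[0.6135 0.141  0.02  ]
[0.574  0.1598 0.02  ]
```

View pics/w4z.png

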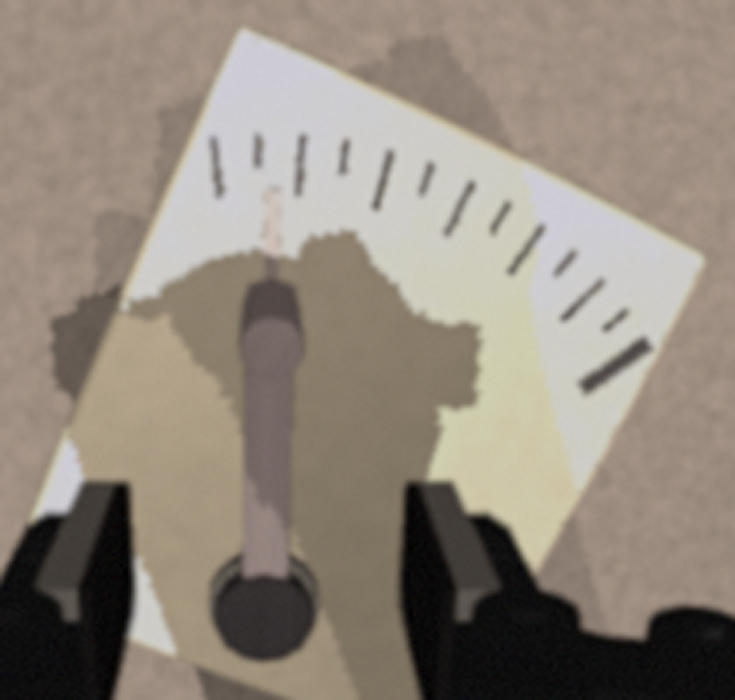

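Emit:
move_arm --plan '[{"dp": [4,0.2,-0.5],"rot": [0,0,0],"claw": 4},{"dp": [8,0.2,-0.5],"rot": [0,0,0],"claw": 4},{"dp": [11,0.2,-0.5],"rot": [0,0,0],"claw": 4},{"dp": [12.6,0.2,-0.5],"rot": [0,0,0],"claw": 3},{"dp": [12.6,0.2,-0.5],"rot": [0,0,0],"claw": 2.2},{"dp": [12.6,0.2,-0.5],"rot": [0,0,0],"claw": 2.0},{"dp": [12.6,0.2,-0.5],"rot": [0,0,0],"claw": 2.0}]'

```text
time: 13.3
tool_pos: [0.572, 0.2702, 0.0532]
ee_rot: [0.703, 0.088, -0.701, 0.087]
ft_force: [-0.4, -0.4, 0.4]
finger_gap: 0.02
```

```bash
python3 - <<'E'
from h import *
s,M=state();p,d=ctrl.capture("wrist");cv2.imwrite("pics/w5.png",p)
print(s['tool_pos'],yaw(M),s['finger_gap'],s['ft_force'],s['time'])
r=s['tool_pos'][:2]-np.array([.4725,.2432]);print(np.hypot(*r),np.degrees(np.arctan2(r[1],r[0])))
E
```

```text
[0.57200372 0.27015954 0.05322513] -75.75958032275945 0.019965693836967367 [-0.38618077 -0.41406004  0.39975729] 13.3
0.10309125795733269 15.159760801698562
```

View pics/w5.png

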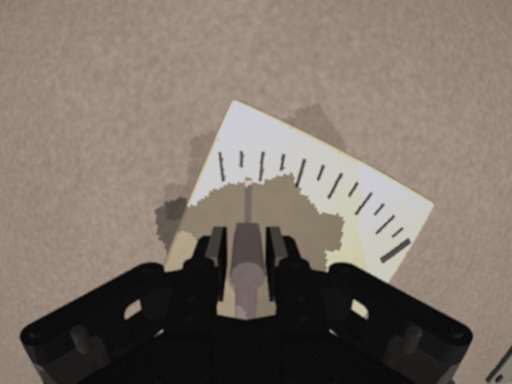

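Emit:
move_arm --plan '[{"dp": [0,0.72,0.03],"rot": [0.07,0,0],"claw": 2.0},{"dp": [0,1.43,0.1],"rot": [0.14,0,0],"claw": 2.0},{"dp": [0,2.14,0.23],"rot": [0.21,0,0],"claw": 2.0},{"dp": [0,2.84,0.4],"rot": [0.28,0,0],"claw": 2.0},{"dp": [0,3.52,0.62],"rot": [0.35,0,0],"claw": 2.0},{"dp": [0,4.19,0.89],"rot": [0.42,0,0],"claw": 2.0},{"dp": [0,4.84,1.21],"rot": [0.49,0,0],"claw": 2.0},{"dp": [0,4.84,1.21],"rot": [0.49,0,0],"claw": 2.0}]'

```text
time: 14.15
tool_pos: [0.5715, 0.2194, 0.0526]
ee_rot: [0.702, -0.085, -0.701, -0.086]
ft_force: [-0.2, 0.2, 1.4]
finger_gap: 0.0199
```

```bash
python3 - <<'E'
from h import *
s,M=state();T,K=wristpose();np.save("pics/w6T.npy",T);p,d=ctrl.capture("wrist");cv2.imwrite("pics/w6.png",p)
cv2.imwrite("pics/w6z.png",cv2.resize(p[80:280,160:400],None,fx=3.3,fy=3.3,interpolation=cv2.INTER_CUBIC))
print(s['tool_pos'],yaw(M),s['finger_gap'],s['ft_force'],s['time'])
r=s['tool_pos'][:2]-np.array([.4725,.2432]);print(np.hypot(*r),np.degrees(np.arctan2(r[1],r[0])))
E
```

```text
[0.57149995 0.21944575 0.05258143] -103.91865506139659 0.0199179033494936 [-0.20500458  0.24656717  1.4222374 ] 14.15
0.10180989837380588 -13.492594913900534
```

View pics/w6z.png

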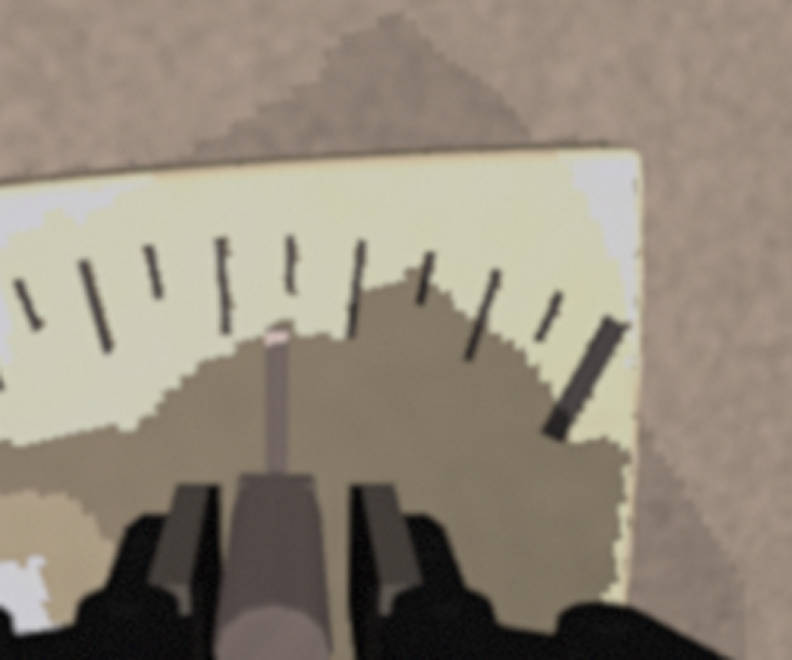

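```bash
cat > fit.py <<'E'
from h import *
from scipy.optimize import least_squares
import sys
def fit(Tf,ticks,tip,crop,f,zt=(.028,.031,.034)):
    T=np.load(Tf);K=ctrl.get_calibration("wrist")["mtx"]
    g=lambda u,v,z:wonz(T,K,crop[0]+(u+.5)/f-.5,crop[1]+(v+.5)/f-.5,z)[:2]
    A=np.array([g(u,v,.02) for _,u,v in ticks]);rd=np.array([t[0] for t in ticks])
    def res(x):
        d=A-x[:2];return (np.degrees(np.arctan2(d[:,1],d[:,0]))-x[2]-rd)
    s=least_squares(res,[.472,.243,-40]);print("pivot",s.x.round(4),"res",s.fun.round(2))
    for z in zt:
        for pv in (s.x[:2],np.array([.4725,.2432])):
            z0=np.mean([np.degrees(np.arctan2(*(a-pv)[::-1]))-r for a,r in zip(A,rd)])
            d=g(*tip,z)-pv;print(z,"reading",round(np.degrees(np.arctan2(d[1],d[0]))-z0,2),"tip r",np.hypot(*d).round(4))
E
python3 - <<'E'
from fit import *
fit("pics/w6T.npy",[(5,549,315),(10,482,314),(15,425,280),(20,356,288),(25,291,265),(30,224,285),(35,154,272),(40,97,306),(45,29,305),(0,585,378)],(277,338),(160,80),3.3)
E
```

```text
pivot [  0.4725   0.2458 -40.0512] res [ 0.03  0.06  0.    0.02 -0.03 -0.01  0.07 -0.08  0.01 -0.08]
0.028 reading 25.96 tip r 0.1299
0.028 reading 26.09 tip r 0.1293
0.031 reading 25.94 tip r 0.1306
0.031 reading 26.07 tip r 0.13
0.034 reading 25.93 tip r 0.1313
0.034 reading 26.05 tip r 0.1307
```

Emit:
move_arm --plan '[{"dp": [0,-0.15,0],"rot": [0,0,0],"claw": 3},{"dp": [0,-0.15,0],"rot": [0,0,0],"claw": 4},{"dp": [0,-0.15,0],"rot": [0,0,0],"claw": 4},{"dp": [-2,-0.15,0],"rot": [0,0,0],"claw": 4},{"dp": [-6,-0.15,0],"rot": [0,0,0],"claw": 4},{"dp": [-11,-0.15,0],"rot": [0,0,0],"claw": 4},{"dp": [-15,-0.15,0],"rot": [0,0,0],"claw": 4},{"dp": [-15,-0.15,0],"rot": [0,0,0],"claw": 4},{"dp": [-15,-0.15,0],"rot": [0,0,0],"claw": 4}]'

```text
time: 15.1
tool_pos: [0.5717, 0.2216, 0.2022]
ee_rot: [0.703, -0.084, -0.701, -0.085]
ft_force: [-0.8, -0.5, -0.4]
finger_gap: 0.0402
```

```bash
python3 - <<'E'
from h import *
s,M=state();T,K=wristpose();np.save("pics/w7T.npy",T);p,d=ctrl.capture("wrist");cv2.imwrite("pics/w7.png",p)
cv2.imwrite("pics/w7z.png",cv2.resize(p[90:270,140:380],None,fx=3.3,fy=3.3,interpolation=cv2.INTER_CUBIC))
print(s['tool_pos'],yaw(M),s['finger_gap'],s['time'])
p,d=ctrl.capture("scene");cv2.imwrite("pics/scene_end.png",p)
E
```

```text
[0.57166802 0.22161136 0.2021901 ] -103.78353743700151 0.04023180491536402 15.1
```

View pics/w7z.png

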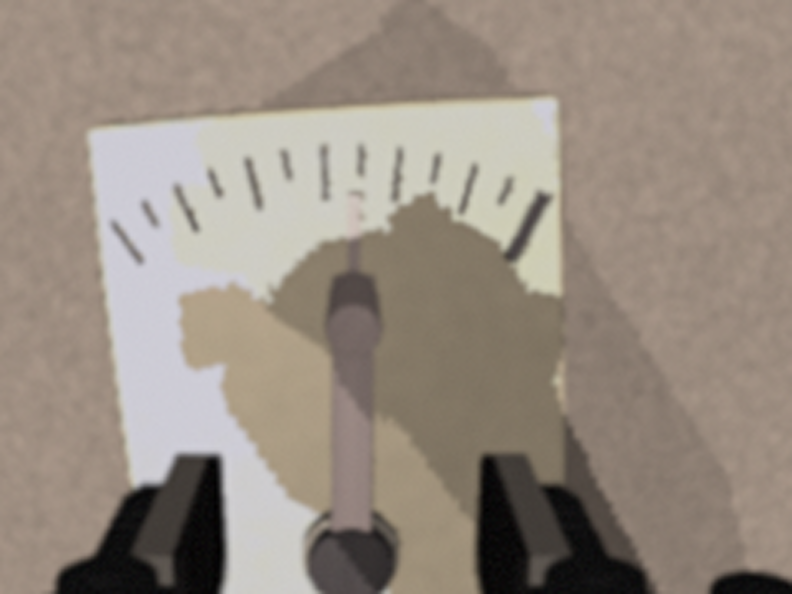

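View pics/scene_end.png

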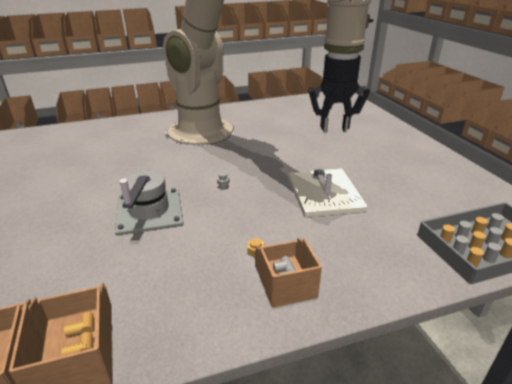

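```bash
python3 - <<'E'
from fit import *
fit("pics/w7T.npy",[(5,506,190),(10,469,188),(15,435,168),(20,398,174),(25,362,160),(30,325,172),(35,287,165),(40,254,184),(45,215,183),(50,187,208),(55,150,213)],(354,198),(140,90),3.3)
E
```

```text
pivot [  0.4724   0.2453 -39.7655] res [-0.   -0.07  0.12 -0.03 -0.04  0.01  0.02 -0.03  0.05  0.   -0.04]
0.028 reading 26.04 tip r 0.1303
0.028 reading 26.12 tip r 0.1297
0.031 reading 26.04 tip r 0.1307
0.031 reading 26.11 tip r 0.1301
0.034 reading 26.04 tip r 0.131
0.034 reading 26.11 tip r 0.1304
```

```bash
python3 -c "
from bench import ctrl
print(ctrl.close_job())"
```

```text
the job is handed in; nothing more can be done
None
```

I swung the torque arm anticlockwise and then clockwise until it clearly resisted. I then turned the dial pointer to about 26°, let go, lifted clear and handed the job in at about 15 s.

- **Free play found:** about 26.5° between the two points where resistance begins. The tool positions and forces, worked back to those points, gave 26.5–26.7°. The top-camera angles of the bar, less the spring wind-up, gave about 26.5° (single fits ranged from 26.0 to 27.3°).
- **Pressing force:** averages at the hardest push were about 7.4 N anticlockwise and 6.5 N clockwise. The largest single reading was about 8.4 N, under the 15 N limit.
- **Dial check:** after letting go, the wrist camera showed the pointer at 26.0–26.1°, the same as before I released it.
- **Bystanders:** in the last scene picture the fittings and the bin stand where they were, with the gripper about 0.2 m up and touching nothing.
- **What disagreed:** the resistance I measured rose by about 2.3 N/mm anticlockwise and 1.5 N/mm clockwise, against the stated 2.7. The force readings were noisy, by about 0.5 N. I used 2.7; a softer value would lower the play by only about half a degree. The scene camera also placed the dial pivot several mm away from where the top and wrist cameras did, so I used those two.

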